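Refit the push-to-run knob of the bench control box

ROBOT

A 6-joint arm with a two-finger parallel gripper is mounted at the origin on a cart in front of the work surface, level with it; the furniture and walls round the work are solid. World frame = base frame: x ahead of the robot, y to its left, z up, the work surface at z = 0. Lengths are in m, angles in degrees, forces in N, time in s.
With the tool pointing down it reaches from about 0.4 to 0.825 m from the base axis. Payload 7 kg.
Tool frame: the origin (TCP) lies midway between the tips of the shut fingers; the grasp point (between the pads) lies 19 mm behind it; z points along the fingers, y is the line along which they close (so a half turn about z gives the same grasp; the last joint's range is limited). The gripper opens to 88 mm and grips with 3 to 60 N. Pads are 19 mm wide; open, the fingers measure 130 mm over their backs; the gripper's body (78 mm by 193 mm) begins 47 mm behind the grasp point.
Start: joints at [-51.675, 20.546, 0.682, 0, -70.136, -16.507], TCP at [0.251, -0.627, 0.191] pointing down, gripper open.
Joint ranges: [-176.03, 176.03], [-82.01, 121.73], [-58.28, 71.71], [-173.87, 95.51], [-174.79, -0.11], [-173.66, 173.66]. Speed limits (degrees/s): [136.94, 136.94, 172.46, 180, 180, 180].

INTERFACE

Orientations are given as [roll, pitch, yaw] about the fixed x, y, z axes, in that order (R = Rz(yaw) Ry(pitch) Rx(roll)).
In Python, from plant import ctrl gives the robot as it stands. The module is installed in compiled form; this text tells all that it offers.
- The arm moves only by the tool send_rows, never from a script. Its argument "plan" is a list that holds one entry, the list of rows, each a list of 6 numbers: the shift along the tool's x, y, z in fractions of the full range, 1 being 40 cm, then the turn, a rotation vector about the tool's x, y, z in shares of 2 rad (1.0 is 2 rad). A call has 1 to 8 rows; each row is the pose to reach, as a shift and turn from the pose commanded when the call began, along the tool's axes at that moment; what a row does not reach only later rows make up. A row lasts 1/12 s, in which the tool goes at most 41.7 mm and 7.16 degrees, less where a joint would pass 70% of its speed; a pose out of reach is approached as far as the arm can. A call with a gripper value outside its range is refused whole. "fingers" is the opening, from 0 (shut) to 1 (fully open), set as the call begins (left out, the last holds). The fingers move at their own pace and stop on an object; the grip force is fixed at half the most. Time passes only in rows, so rows that repeat a pose let the fingers close. It gives the time, the measured TCP pose, the force, the opening and the grip force at its end, in the units of the state.
- ctrl.get_obs(): the state, without advancing time (a new reading comes with each control period).
- ctrl.snapshot(name): name is "scene" or "side" or "wrist"; returns a dict with "img" (480x640x3 uint8, red, green, blue), "K" (3x3 intrinsics, pixels), "pose" (4x4, takes a point from camera to world coordinates). Camera axes: x right, y down, z forward; pixel columns grow to the right and rows downward; lengths in m; the calibration is good to about 2 mm. A picture is of the moment at which its call begins. There is no depth.
- ctrl.close_job(): hands the job in; it is judged then, once.
The state is a dict: "clock": time; "joint_pos": joint angles; "qvel": joint speeds; "tau": joint torques, N m; "tool_pos": TCP position; "orientation": TCP orientation; "force": force on the tool from outside, world axes, zero at the start; "moment": the same for the moment, N m; "opening": finger opening in m; "gripper_force": force on a finger pad.
Only numpy, scipy, OpenCV 4.12 (cv2) and the standard library are available. Lean on these libraries where they do the work, as an engineer would, in place of code of your own. Each camera call takes 0.05 s, during which the arm holds its last target. There are 200 camera calls.

TASK

The control box on the bench is missing its dial ring and knob. Slip the dial ring over the round bush so that it lies flat on the box and let go of it; then turn the knob so that the flat in its bore matches the flat of the D-shaped shaft, push it fully home and press it right down against the shaft's spring. This is a push-to-run control: finish while still holding the knob pressed down, and leave the other things on the bench where they are.

Things in the scene. Friction and masses are not known exactly. Their poses are not given: they have to be found in the camera images.
- control_box: fixed grey metal box on the bench, 120 mm (x) by 92 mm (y), its top plate 50 mm high; origin under its centre at bench level, z up. An upright steel bush, 30 mm diameter, chamfered at the top, stands 12 mm above the middle of the plate, with the D-shaft in it. Rocker switch on the -x face, cable gland on the +x face; only flat screw heads on the plate.
- shaft_tip (a point): centre of the top of the upright steel D-shaft, 96 mm above the bench unpressed; z up, x points to its flat (dark face, roughly towards the robot; its yaw differs from the box's). Top 22 mm: dia. 16 mm, flat 4.5 mm from the axis, tip chamfered 1.5 mm; below, a round step 20 mm dia., 12 mm long, with a dark line on the flat's side. Turns only against stiff friction (0.15 N m).
- shaft (a joint): how far the shaft is pressed down, m: 0 up (as found), 0.005 fully down. Its spring pushes back with about 4 N at the start and 10 N at full travel, and lifts it again when let go.
- dial_ring: loose flat aluminium ring lying on the bench, outer diameter 52 mm, hole 35 mm, 14 mm high, 60 g, with small dark tick marks on top; origin at the centre of its underside, z up.
- knob: loose black knob standing on the bench, bore down, 70 g, 52 mm high: round skirt 44 mm diameter, 24 mm high, and on it a grip bar 42 mm long (x), 18 mm wide (y), 28 mm high: grip it across y, 25 to 52 mm above the underside. Origin at the centre of its underside, z up; x points to the pointer nose on the skirt; a white line on the bar's top runs from its middle towards the nose.
- knob_bore (a point): centre of the mouth of the D bore in the knob's underside (same point and axes as the knob's origin). Bore 18 mm in diameter, its flat 5.5 mm from the axis on the pointer (+x) side, 20 mm deep. Fully home, its end rests on the shaft's tip: this point is then 20 mm below the tip, and knob x and shaft x agree (slack about 9 degrees).
- knob_pointer (a point): foot of the knob's pointer nose, 26 mm from the bore's axis along the knob's +x, at the height of its underside.
- tape: bystander: black tape measure standing on the bench, 36 x 72 x 62 mm, loose; origin at the centre of its underside.
- offcut: bystander: square wooden offcut 50 x 50 x 18 mm, loose; origin at the centre of its underside.
- rule: bystander: yellow folded rule, 16 x 236 x 19 mm (long along its own y), loose; origin at the centre of its underside.
Mind the look-alikes: they are no part of the job. There is more than one size of the control_box; the job needs the larger. Leave any purple look-alike of the dial_ring alone.

How it is judged (in metres and radians):
On the way, in this order (a step that is already met when the one before it is completed fails the run):
1. the dial ring lies flat on the box round the bush, let go (z of dial_ring in the frame of control_box between 0.0475 and 0.0525 m and horizontal distance between dial_ring and shaft_tip below 0.005 m and angle between dial_ring's own z axis and vertical below 0.07 rad and contact force between the fingers and dial_ring below 0.1 N), for 0.2 s.
2. the knob is fully home on the D-shaft, flat to flat, with the ring still in place (z of dial_ring in the frame of control_box between 0.0475 and 0.0525 m and horizontal distance between dial_ring and shaft_tip below 0.005 m and angle between dial_ring's own z axis and vertical below 0.07 rad and z of knob in the frame of shaft_tip between -0.0225 and -0.0182 m and horizontal distance between knob and shaft_tip below 0.003 m and angle between knob's own z axis and vertical below 0.09 rad and angle between the x axis of knob and the x axis of shaft_tip, either way round below 0.25 rad and x of knob_pointer in the frame of shaft_tip above 0.015 m), for 0.1 s.
At the end, for the whole second after the job is handed in: Ring flat round the bush (within 2.5 mm of the plate, 5 mm of the axis), not touched; knob home on the D-shaft (underside 18.2 to 22.5 mm below the tip, within 3 mm of the axis, flats matched within 0.25 rad) and held by the fingers with over 2 N, shaft pressed more than 3.5 of 5 mm (all of step 2 and value of joint shaft above 0.0035 m and contact force between the fingers and knob above 2 N and contact force between the fingers and dial_ring below 0.1 N); the arm keeps its last pose, push and grip.
It fails at once if the tape measure is moved more than 30 mm (distance of tape from where it was at the start of the episode above 0.03 m).
It fails at once if the square offcut is moved more than 30 mm (distance of offcut from where it was at the start of the episode above 0.03 m).
It fails at once if the folding rule is moved more than 30 mm (distance of rule from where it was at the start of the episode above 0.03 m).
It also fails if it takes over 51 s, if anything falls off the work surface, if the arm or the gripper's body presses on something with over 40 N, if the wrist force passes 120 N, or if a joint passes its speed limit or range.

## Working session

There is one attempt and no reset: what is moved stays moved. The work goes in short steps, Python scripts to look and compute and a tool call to move; the robot and the scene stay as the last step left them, time stands still between calls to the robot, and variables do not carry over. Pictures are saved under pics/ and viewed, at most 10 in all, crops included, and the job is handed in when it is done.

Besides the shell and the picture viewer there is one more tool, called after "Emit:" as name(argument=value, ...), one argument or row to a line, values as JSON. send_rows: Moves the arm, as the interface text tells. Its arguments: {"type":"object","properties":{"plan":{"type":"array","items":{"type":"array","items":{"type":"array","items":{"type":"number"}}}},"fingers":{"type":"number"}},"required":["plan"]}

```bash
mkdir -p pics; ls; python3 - <<'E'
from plant import ctrl
import cv2,numpy as np
print(ctrl.get_obs())
for n in ("scene","side","wrist"):
    s=ctrl.snapshot(n); cv2.imwrite(f"pics/{n}0.png",s["img"][:,:,::-1]); np.savez(f"pics/{n}0.npz",K=s["K"],pose=s["pose"])
    print(n,s["K"].round(1).tolist(),s["pose"].round(3).tolist())
E
```

```text
pics
{'clock': 0.0, 'joint_pos': array([-5.16753270e+01,  2.05913970e+01,  6.33752578e-01, -1.99156333e-02,
       -7.01370810e+01, -1.65058636e+01]), 'qvel': array([-0.02974845,  0.00077493, -0.07724569,  0.06877038, -0.0868965 ,
        0.04479891]), 'tau': array([ 3.79301548e-05, -5.82715273e+01,  2.93050021e+01,  6.99712828e+00,
        6.71576199e-03, -1.45477657e-04]), 'tool_pos': array([ 0.25062664, -0.62614594,  0.18992367]), 'orientation': array([ 1.79903859e+02, -8.96490531e-03, -1.58187965e+02]), 'force': array([0.27075097, 0.90658871, 0.88003489]), 'moment': array([ 0.00671508, -0.00026557,  0.0276981 ]), 'gripper_force': 0.0, 'opening': 0.08779458200868347}
scene [[464.6, 0.0, 321.2], [0.0, 464.6, 241.6], [0.0, 0.0, 1.0]] [[-0.878, -0.254, 0.406, 0.194], [-0.478, 0.43, -0.766, 0.374], [0.02, -0.867, -0.499, 0.505], [0.0, 0.0, 0.0, 1.0]]
side [[518.4, 0.0, 307.3], [0.0, 518.4, 242.6], [0.0, 0.0, 1.0]] [[-0.998, -0.029, 0.052, 0.506], [-0.058, 0.681, -0.73, 0.49], [-0.014, -0.732, -0.681, 0.791], [0.0, 0.0, 0.0, 1.0]]
wrist [[431.4, 0.0, 320.8], [0.0, 431.4, 238.4], [0.0, 0.0, 1.0]] [[-0.37, 0.897, 0.243, 0.186], [0.929, 0.357, 0.098, -0.652], [0.001, 0.261, -0.965, 0.384], [0.0, 0.0, 0.0, 1.0]]
```

View pics/scene0.png

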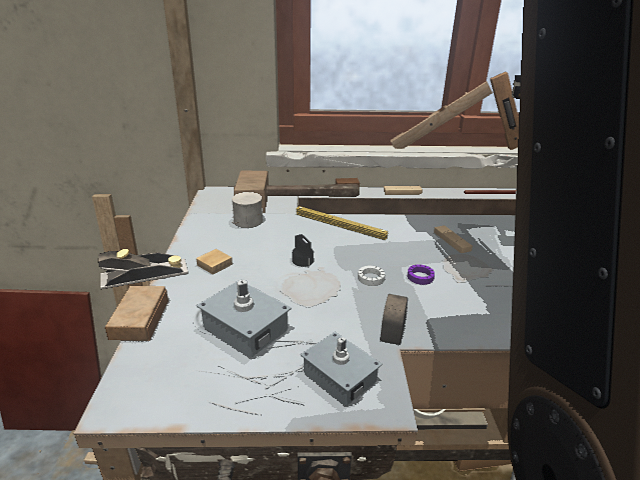

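View pics/side0.png

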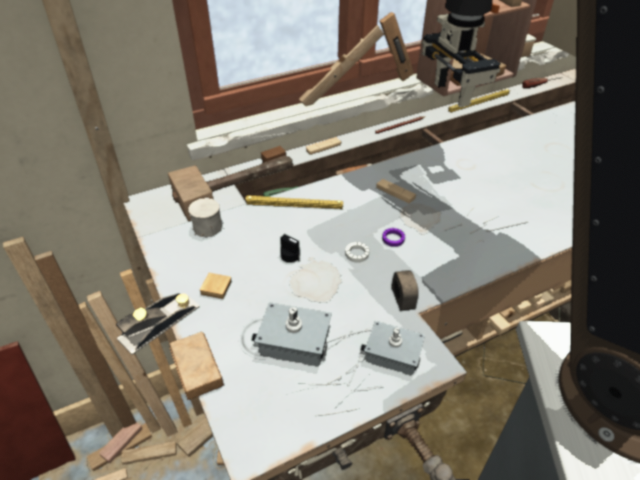

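Candidates: the box could be the left one at scene (245,315), which is larger, or the right one at (341,365). The ring could be the silver one at (371,273) or the purple one at (420,273). There is one knob, at (303,250). The tape is at (395,318), the offcut at (214,261) and the rule at (342,222). I choose the left box, silver ring and black knob, and will check them in one close crop.

```bash
cat > h.py <<'E'
import cv2,numpy as np
from scipy.spatial.transform import Rotation as R
def cam(f): 
    d=np.load(f"pics/{f}.npz"); return d["K"],d["pose"]
def ray(c,uv):
    K,P=c; d=P[:3,:3]@np.linalg.solve(K,[uv[0],uv[1],1]); return P[:3,3],d
def onz(c,uv,z):
    o,d=ray(c,uv); return (o+d*(z-o[2])/d[2])
def proj(c,p):
    K,P=c; q=(np.atleast_2d(p)-P[:3,3])@P[:3,:3]; q=q@K.T; return q[:,:2]/q[:,2:]
def snap(n,name):
    from plant import ctrl
    s=ctrl.snapshot(n); cv2.imwrite(f"pics/{name}.png",s["img"][:,:,::-1]); np.savez(f"pics/{name}.npz",K=s["K"],pose=s["pose"]); return s
E
python3 - <<'E'
from h import *
i=cv2.imread("pics/scene0.png"); a=cv2.resize(i[225:365,190:390],None,fx=4,fy=4,interpolation=cv2.INTER_CUBIC); cv2.imwrite("pics/c1.png",a)
s=cam("scene0");d=cam("side0")
for n,u,v,z in [("tip",(242,283),(293,310),.096),("tip small",(341.5,340),(396,330),.09),("ring",(371,271),(357,250),.014),("purple",(420,270),(393,236),.014),("knobtop",(304,237),(291,240),.052),("tape",(395,318),(404,290),.03),("offcut",(214,258),(215,284),.018)]:
    print(n,onz(s,u,z).round(3),onz(d,v,z).round(3))
E
```

```text
tip [ 0.571 -0.082  0.096] [ 0.574 -0.083  0.096]
tip small [ 0.385 -0.05   0.09 ] [ 0.399 -0.053  0.09 ]
ring [ 0.458 -0.33   0.014] [ 0.457 -0.324  0.014]
purple [ 0.377 -0.381  0.014] [ 0.377 -0.373  0.014]
knobtop [ 0.601 -0.321  0.052] [ 0.598 -0.309  0.052]
tape [ 0.361 -0.2    0.03 ] [ 0.368 -0.198  0.03 ]
offcut [ 0.741 -0.211  0.018] [ 0.745 -0.208  0.018]
```

View pics/c1.png

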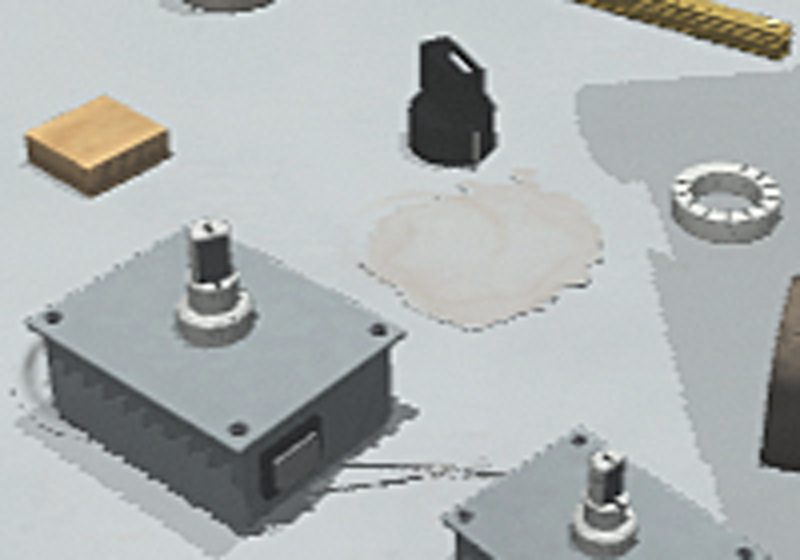

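The crop confirms the choice. The larger box, with its D-shaft, has its tip at about crop (208,228) with the dark flat facing the camera. The silver ring is at (725,200). The knob is at (452,100), with the white line and nose pointing lower right. I'm moving over the ring.

The rows are not in the units I measure in: shifts go in shares of 40 cm and turns go in shares of 2 rad. I convert before sending: -24 cm / 40 = -0.6, -21 cm / 40 = -0.525.

Emit:
send_rows(
  plan=[
    [[-0.025,0.0175,0,0,0,0],[-0.0875,0.0575,0,0,0,0],[-0.175,0.115,0,0,0,0],[-0.2625,0.175,0,0,0,0],[-0.35,0.2325,0,0,0,0],[-0.4375,0.29,0,0,0,0],[-0.525,0.35,0,0,0,0],[-0.6,0.4,0,0,0,0]],
  ],
  fingers=1,
)

```text
clock: 0.82
tool_pos: [0.415, -0.3863, 0.1909]
orientation: [-180.0, 0.0, -158.2]
force: [0.5, -0.8, 0.1]
opening: 0.0876
gripper_force: 0.0
```

Scaled: -6.4 cm / 40 = -0.16, -5 cm / 40 = -0.125.

Emit:
send_rows(
  plan=[
    [[-0.075,0.05,0,0,0,0],[-0.125,0.085,0,0,0,0],[-0.16,0.105,0,0,0,0],[-0.16,0.105,0,0,0,0],[-0.16,0.105,0,0,0,0]],
  ],
)

```text
clock: 1.23
tool_pos: [0.4584, -0.325, 0.1908]
orientation: [180.0, -0.0, -158.1]
force: [-0.2, -1.0, 0.5]
opening: 0.0873
gripper_force: 0.0
```

```bash
python3 - <<'E'
from h import *
from plant import ctrl
o=ctrl.get_obs(); print(o["clock"],o["tool_pos"],o["orientation"],o["force"])
snap("wrist","w1")
print(cam("w1")[1].round(4).tolist())
E
```

```text
1.2333 [ 0.45837963 -0.32497271  0.19080826] [ 1.79989993e+02 -2.87680652e-04 -1.58058201e+02] [-0.15925049 -1.01527899  0.49330436]
[[-0.3725, 0.8957, 0.2429, 0.3932], [0.928, 0.3596, 0.0971, -0.3507], [-0.0003, 0.2616, -0.9652, 0.3844], [0.0, 0.0, 0.0, 1.0]]
```

View pics/w1.png

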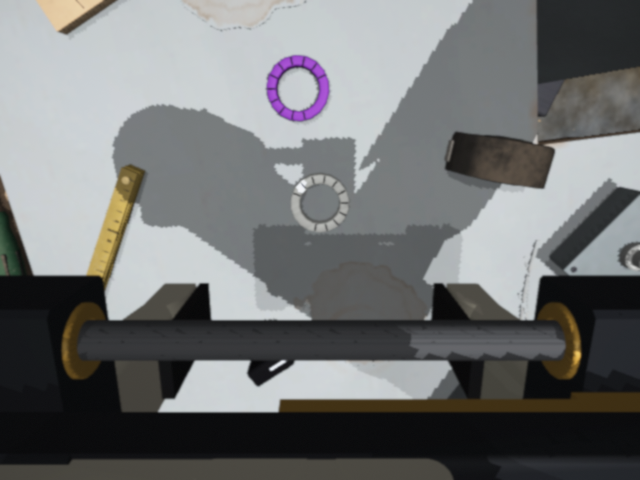

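The wrist view shows the silver ring at (320,203), the purple one at (298,88), the knob partly hidden at (270,370) and the tape at (498,160). I'll fit the ring.

```bash
python3 - <<'E'
from h import *
g=cv2.imread("pics/w1.png",0); c=cam("w1")
print(proj(c,[[.4584,-.325,0],[.4584,-.325,.19]]))
th=np.linspace(0,2*np.pi,90)
gb=cv2.GaussianBlur(g,(3,3),0).astype(float)
gx=cv2.Sobel(gb,cv2.CV_64F,1,0);gy=cv2.Sobel(gb,cv2.CV_64F,0,1);m=np.hypot(gx,gy)
from scipy.ndimage import map_coordinates
from scipy.optimize import minimize
def score(p):
    s=0
    for r,z in((.026,.014),(.0175,.014)):
        q=proj(c,np.c_[p[0]+r*np.cos(th),p[1]+r*np.sin(th),0*th+z]); s+=map_coordinates(m,[q[:,1],q[:,0]],order=1).mean()
    return -s
p0=onz(c,(320,203),.014)[:2]
G=[(score(p0+[a,b]),a,b) for a in np.arange(-.006,.0061,.001) for b in np.arange(-.006,.0061,.001)]
b=min(G);print(p0,b)
r=minimize(score,p0+np.array(b[1:]),method="Nelder-Mead");print(r.x,r.fun,proj(c,[*r.x,.014]))
print([round(score(r.x+np.array(d))) for d in ((.001,0),(-.001,0),(0,.001),(0,-.001))])
E
```

```text
[[320.5365211  201.91131578]
 [320.14570926 273.53684862]]
[ 0.45709106 -0.32601337] (np.float64(-234.2762354197264), np.float64(0.001), np.float64(0.0))
[ 0.45790091 -0.32628708] -237.86666468714657 [[319.36211117 203.73615417]]
[-210, -214, -212, -211]
```

Scaled: 18.6 cm / 40 = 0.465, 17.5 cm / 40 = 0.4375.

Emit:
send_rows(
  plan=[
    [[0.0025,-0.0025,0.075,0,0,0],[0.0025,-0.0025,0.1625,0,0,0],[0.0025,-0.0025,0.25,0,0,0],[0.0025,-0.0025,0.325,0,0,0],[0.0025,-0.0025,0.3875,0,0,0],[0.0025,-0.0025,0.4375,0,0,0],[0.0025,-0.0025,0.465,0,0,0],[0.0025,-0.0025,0.465,0,0,0]],
  ],
)

```text
clock: 1.95
tool_pos: [0.4551, -0.3275, 0.0024]
orientation: [179.8, -0.2, -158.3]
force: [0.7, 0.1, -0.0]
opening: 0.0875
gripper_force: 0.0
```

Emit:
send_rows(
  plan=[
    [[0,0,0,0,0,0],[0,0,0,0,0,0],[0,0,0,0,0,0],[0,0,0,0,0,0],[0,0,0,0,0,0],[0,0,0,0,0,0],[0,0,0,0,0,0],[0,0,0,0,0,0]],
  ],
  fingers=0,
)

```text
clock: 2.62
tool_pos: [0.4576, -0.3274, 0.0051]
orientation: [-180.0, 0.0, -158.2]
force: [-0.4, 0.0, 0.5]
opening: 0.0397
gripper_force: 0.0
```

```bash
python3 - <<'E'
from h import *
from plant import ctrl
o=ctrl.get_obs(); print(o["opening"],o["gripper_force"])
a=snap("wrist","w2")["img"][100:420,120:520]; b=snap("side","s2")["img"]; b=cv2.resize(b[190:310,290:440],(400,320),interpolation=cv2.INTER_CUBIC)
cv2.imwrite("pics/c2.png",np.hstack([a,b])[:,:,::-1])
E
```

```text
0.039741924009868486 0.0
```

View pics/c2.png

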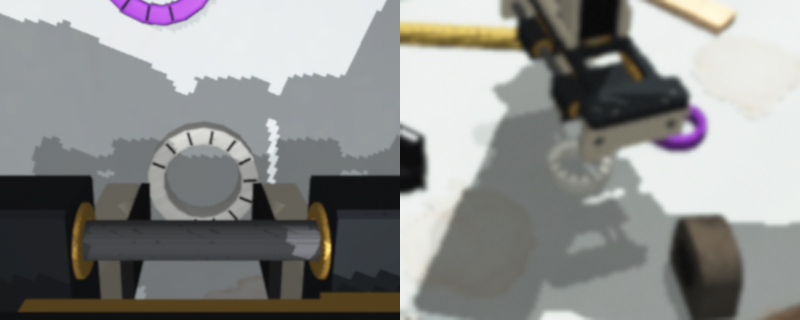

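The right half shows the scene. In the left half the ring sits at crop (203,172), about 25 mm toward the robot from the pads, so the fingers hold only a chord. I'll open, rise and re-measure.

Scaled: -8 cm / 40 = -0.2, -7 cm / 40 = -0.175.

Emit:
send_rows(
  plan=[
    [[0,0,0,0,0,0],[0,0,0,0,0,0],[0,0,0,0,0,0],[0,0,0,0,0,0],[0,0,-0.075,0,0,0],[0,0,-0.175,0,0,0],[0,0,-0.2,0,0,0],[0,0,-0.2,0,0,0]],
  ],
  fingers=1,
)

```text
clock: 3.38
tool_pos: [0.4601, -0.3285, 0.089]
orientation: [-179.7, 0.3, -158.1]
force: [0.3, -0.4, 0.1]
opening: 0.0794
gripper_force: 0.0
```

```bash
cat >> h.py <<'E'
from scipy.ndimage import map_coordinates
from scipy.optimize import minimize
def fit(f,p0,circ,rng=.006):
    "best x,y of concentric horizontal circles [(r,z)..] by edge strength"
    g=cv2.GaussianBlur(cv2.imread(f"pics/{f}.png",0),(3,3),0).astype(float); c=cam(f); th=np.linspace(0,2*np.pi,90)
    m=np.hypot(cv2.Sobel(g,cv2.CV_64F,1,0),cv2.Sobel(g,cv2.CV_64F,0,1))
    def score(p):
        s=0
        for r,z in circ:
            q=proj(c,np.c_[p[0]+r*np.cos(th),p[1]+r*np.sin(th),0*th+z]); s+=map_coordinates(m,[q[:,1],q[:,0]],order=1).mean()
        return -s
    G=np.arange(-rng,rng+1e-6,.001); b=min((score(p0+np.array([a,b])),a,b) for a in G for b in G)
    r=minimize(score,p0+np.array(b[1:]),method="Nelder-Mead"); return r.x,-r.fun
def move(o,t,yaw=None):
    "world target xyz (m) -> tool shift in cm from obs pose"
    M=R.from_euler("xyz",o["orientation"],degrees=True); return (M.inv().apply(np.array(t)-o["tool_pos"])*100).round(2)
E
python3 - <<'E'
from h import *
from plant import ctrl
o=ctrl.get_obs(); print(o["opening"],o["tool_pos"])
p=onz(cam("w2"),(323,272),.014)[:2]; print("w2",p,fit("w2",p,[(.026,.014),(.0175,.014)]))
s=snap("wrist","w3"); snap("side","s3")
for z in (.014,): print(fit("w3",p,[(.026,.014),(.0175,.014)],.03))
print(proj(cam("w3"),[*p,.014]))
for f,q in (("side0",(.457,-.324)),("scene0",(.458,-.33)),("s3",p)): print(f,fit(f,np.array(q),[(.026,.014),(.0175,.014)],.02))
E
```

```text
0.07942098262888732 [ 0.46006646 -0.3285075   0.08898308]
w2 [ 0.45312344 -0.32776052] (array([ 0.45787074, -0.32618451]), np.float64(182.12109832726367))
(array([ 0.45781389, -0.32612096]), np.float64(226.36186423625878))
[[326.1318794  224.41562019]]
side0 (array([ 0.45867008, -0.31297263]), np.float64(284.72588483892633))
scene0 (array([ 0.45557269, -0.32534594]), np.float64(411.15708574006186))
s3 (array([ 0.45754445, -0.32514168]), np.float64(192.57512961380985))
```

Scaled: 8.4 cm / 40 = 0.21, 8.2 cm / 40 = 0.205.

Emit:
send_rows(
  plan=[
    [[-0.0025,0.0025,0.075,0,0,0],[-0.0025,0.0025,0.15,0,0,0],[-0.0025,0.0025,0.1925,0,0,0],[-0.0025,0.0025,0.205,0,0,0],[-0.0025,0.0025,0.21,0,0,0],[-0.0025,0.0025,0.21,0,0,0],[-0.0025,0.0025,0.21,0,0,0],[-0.0025,0.0025,0.21,0,0,0]],
  ],
)

```text
clock: 4.15
tool_pos: [0.4589, -0.3264, 0.002]
orientation: [-179.9, 0.1, -158.2]
force: [0.7, 0.6, 0.4]
opening: 0.0872
gripper_force: 0.0
```

Emit:
send_rows(
  plan=[
    [[0,0,0,0,0,0],[0,0,0,0,0,0],[0,0,0,0,0,0],[0,0,0,0,0,0],[0,0,0,0,0,0],[0,0,0,0,0,0]],
  ],
  fingers=0,
)

```text
clock: 4.65
tool_pos: [0.458, -0.3261, 0.0009]
orientation: [-180.0, 0.0, -158.2]
force: [-0.6, -0.1, -0.5]
opening: 0.0528
gripper_force: 0.0
```

Emit:
send_rows(
  plan=[
    [[0,0,0,0,0,0],[0,0,0,0,0,0],[0,0,0,0,0,0],[0,0,0,0,0,0]],
  ],
)

```text
clock: 4.98
tool_pos: [0.458, -0.3261, 0.0008]
orientation: [180.0, -0.0, -158.2]
force: [0.2, 0.2, -0.1]
opening: 0.0264
gripper_force: 0.0
```

```bash
python3 - <<'E'
from h import *
a=snap("wrist","w4")["img"][140:440,170:470]; a=cv2.resize(a,(400,400)); b=snap("scene","sc4")["img"]; b=cv2.resize(b[200:300,330:430],(400,400),interpolation=cv2.INTER_CUBIC)
cv2.imwrite("pics/c4.png",np.hstack([a,b])[:,:,::-1])
p=np.array([.458,-.326])
for f in("w4","sc4"):print(fit(f,p,[(.026,.014),(.0175,.014)],.03), proj(cam(f),[[.458,-.326,.014],[.458,-.326,0]]))
E
```

```text
(array([ 0.45800083, -0.32607666]), np.float64(177.99541949429351)) [[320.34491696 284.30103447]
 [320.38900759 273.6185642 ]]
(array([ 0.42776247, -0.30421015]), np.float64(209.06163809292406)) [[369.98655474 271.87918138]
 [369.46173807 277.93971473]]
```

View pics/c4.png

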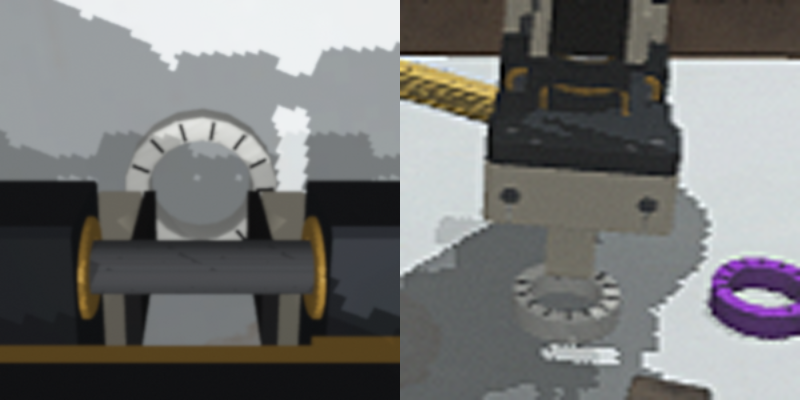

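The ring is still at (0.458,-0.326), and in both views the fingertips end above it (left crop around (200,195), right crop (572,278)). By my estimate the tips sit about 30 mm higher than the TCP reading suggests. I'll open the fingers, then go lower carefully while watching the force.

Emit:
send_rows(
  plan=[
    [[0,0,0,0,0,0],[0,0,0,0,0,0],[0,0,0,0,0,0],[0,0,0,0,0,0],[0,0,0,0,0,0],[0,0,0,0,0,0],[0,0,0,0,0,0],[0,0,0,0,0,0]],
  ],
  fingers=1,
)

```text
clock: 5.75
tool_pos: [0.458, -0.3261, 0.0009]
orientation: [180.0, -0.0, -158.2]
force: [0.3, -0.1, -0.1]
opening: 0.0662
gripper_force: 0.0
```

Scaled: 0.6 cm / 40 = 0.015, 0.3 cm / 40 = 0.0075.

Emit:
send_rows(
  plan=[
    [[0,0,0.0075,0,0,0],[0,0,0.015,0,0,0],[0,0,0.015,0,0,0],[0,0,0.015,0,0,0]],
  ],
)

```text
clock: 6.08
tool_pos: [0.4577, -0.326, -0.0055]
orientation: [180.0, -0.0, -158.2]
force: [-0.2, -0.4, -0.1]
opening: 0.0865
gripper_force: 0.0
```

```bash
python3 - <<'E'
from h import *
a=snap("wrist","w5")["img"][200:440,130:510]; a=cv2.resize(a,(760,480)); cv2.imwrite("pics/c5.png",a[:,:,::-1])
c=cam("w5")
from plant import ctrl
o=ctrl.get_obs();print(o["tool_pos"],o["force"],o["opening"],c[1][:3,3])
M=R.from_euler("xyz",o["orientation"],degrees=True)
for z in (0,-.02,-.035,-.05): print(z,((proj(c,o["tool_pos"]+M.apply([[.0095,.0437,z],[.0095,-.0437,z],[-.0095,.0437,z]]))-[130,200])*2).round().tolist())
E
```

```text
[ 0.45782934 -0.32607556 -0.0053549 ] [-0.65151294 -0.52744849 -0.14013874] 0.08703230321729473 [ 0.39264218 -0.3516494   0.18805444]
0 [[566.0, 110.0], [194.0, 111.0], [562.0, 186.0]]
-0.02 [[586.0, 139.0], [174.0, 139.0], [580.0, 221.0]]
-0.035 [[603.0, 164.0], [156.0, 164.0], [597.0, 253.0]]
-0.05 [[624.0, 194.0], [135.0, 195.0], [616.0, 290.0]]
```

View pics/c5.png

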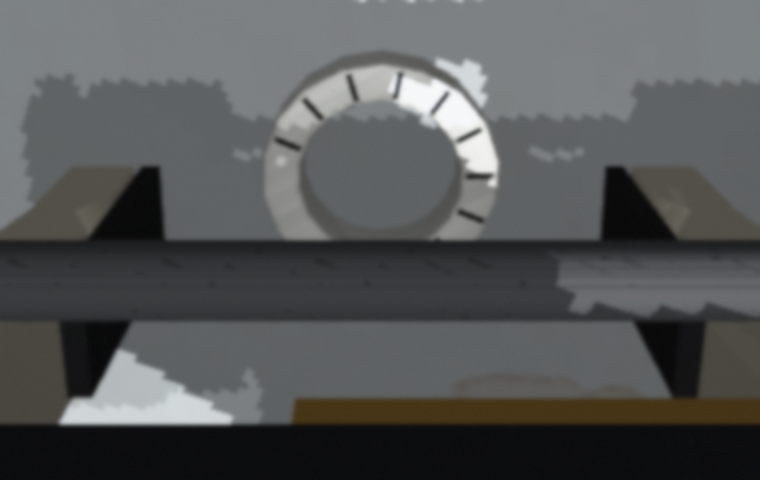

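The finger corners at crop (163,167) and (603,167) match tips 36 mm behind the reported TCP, so I'll use tip z = TCP z + 0.036. The ring is centred between the fingers at (382,165).

Scaled: 2.7 cm / 40 = 0.0675, 2.5 cm / 40 = 0.0625.

Emit:
send_rows(
  plan=[
    [[0,0,0.02,0,0,0],[0,0,0.04,0,0,0],[0,0,0.055,0,0,0],[0,0,0.0625,0,0,0],[0,0,0.0675,0,0,0],[0,0,0.0675,0,0,0]],
  ],
)

```text
clock: 6.63
tool_pos: [0.4576, -0.326, -0.0329]
orientation: [180.0, -0.1, -158.2]
force: [-0.4, 0.6, -0.5]
opening: 0.0878
gripper_force: 0.0
```

Emit:
send_rows(
  plan=[
    [[0,0,0,0,0,0],[0,0,0,0,0,0],[0,0,0,0,0,0],[0,0,0,0,0,0],[0,0,0,0,0,0],[0,0,0,0,0,0],[0,0,0,0,0,0],[0,0,0,0,0,0]],
  ],
  fingers=0,
)

```text
clock: 7.3
tool_pos: [0.4581, -0.3262, -0.032]
orientation: [-180.0, 0.0, -158.2]
force: [-0.2, 0.6, 1.1]
opening: 0.0506
gripper_force: 30.0
```

Scaled: -15 cm / 40 = -0.375, -14 cm / 40 = -0.35.

Emit:
send_rows(
  plan=[
    [[0,0,-0.025,0,0,0],[0,0,-0.1,0,0,0],[0,0,-0.1875,0,0,0],[0,0,-0.275,0,0,0],[0,0,-0.35,0,0,0],[0,0,-0.375,0,0,0]],
  ],
)

```text
clock: 7.8
tool_pos: [0.4602, -0.3273, 0.1238]
orientation: [-179.7, 0.3, -158.1]
force: [0.4, -0.6, 0.5]
opening: 0.0507
gripper_force: 30.0
```

Emit:
send_rows(
  plan=[
    [[-0.05,0.0375,0,0,0,0],[-0.125,0.0925,0,0,0,0],[-0.2,0.15,0,0,0,0],[-0.275,0.205,0,0,0,0],[-0.35,0.26,0,0,0,0],[-0.425,0.315,0,0,0,0],[-0.5,0.3725,0,0,0,0],[-0.5625,0.4175,0,0,0,0]],
  ],
)

```text
clock: 8.47
tool_pos: [0.6055, -0.0851, 0.1181]
orientation: [180.0, 0.0, -158.1]
force: [1.2, -1.7, -0.0]
opening: 0.0502
gripper_force: 30.0
```

Scaled: -2.1 cm / 40 = -0.0525, -1.2 cm / 40 = -0.03.

Emit:
send_rows(
  plan=[
    [[-0.03,0.0225,0,0,0,0],[-0.0525,0.04,0,0,0,0],[-0.0525,0.04,0,0,0,0],[-0.0525,0.04,0,0,0,0]],
  ],
)

```text
clock: 8.8
tool_pos: [0.6178, -0.0649, 0.1176]
orientation: [180.0, -0.1, -158.2]
force: [-0.4, -0.7, -1.0]
opening: 0.0508
gripper_force: 30.0
```

```bash
python3 - <<'E'
from h import *
from plant import ctrl
o=ctrl.get_obs(); print(o["clock"],o["tool_pos"],o["orientation"],o["force"],o["opening"])
snap("wrist","w6"); snap("scene","sc6");snap("side","s6")
c=cam("w6"); print(proj(c,[[.5725,-.0825,.096],[.5725,-.0825,.062],o["tool_pos"]]))
a=cv2.imread("pics/w6.png")[60:360,120:520]; cv2.imwrite("pics/c6.png",cv2.resize(a,(800,600),interpolation=cv2.INTER_CUBIC))
E
```

```text
8.8 [ 0.61781174 -0.06492755  0.11759532] [ 1.79983477e+02 -5.45517334e-02 -1.58162255e+02] [-0.39687349 -0.728416   -0.99138381] 0.05080183743053758
[[321.214336   166.40062276]
 [321.17494391 160.4647874 ]
 [320.20944965 274.02322237]]
```

View pics/c6.png

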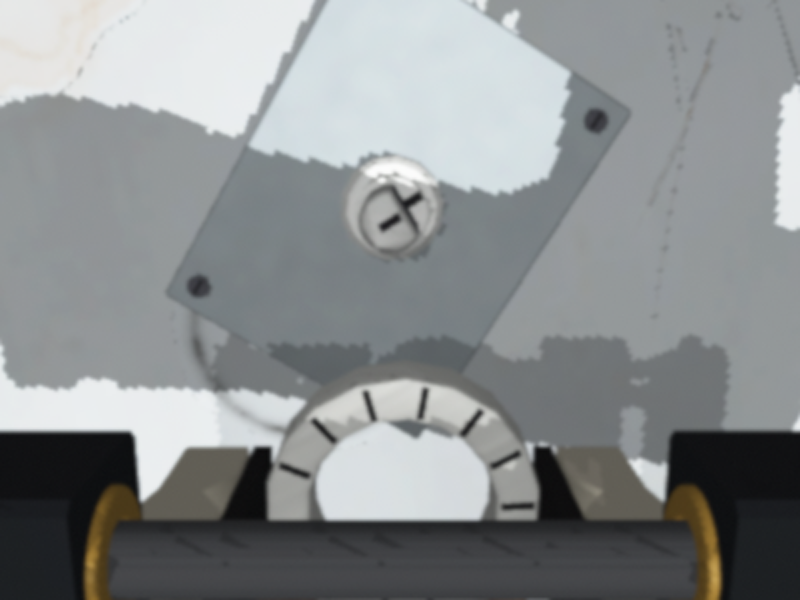

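The shaft is clear at crop (397,210). The flat edge runs from (392,188) to (418,228) and faces upper right, in line with the tip mark and the step line. The ring is held level. I'll fit the bush centre and the flat's yaw.

```bash
python3 - <<'E'
from h import *
p=np.array([.5725,-.0825])
for n,c in {"bush62":[(.015,.061)],"bush":[(.015,.0595)],"base":[(.015,.05)],"step":[(.010,.074)],"bush+step":[(.015,.0595),(.010,.074)]}.items():
    print(n,[ (x.round(4).tolist(),round(s)) for x,s in (fit("w6",p,c,.008),fit("sc6",p,c,.008),fit("s6",p,c,.008))])
c=cam("w6"); f=lambda u,v:(120+u/2,60+v/2)
a=onz(c,f(382,228),.096);b=onz(c,f(399,215),.096); e1=onz(c,f(392,188),.096);e2=onz(c,f(418,228),.096)
print("tip px centre?",onz(c,f(397,210),.096))
print("slot yaw",np.degrees(np.arctan2(*(b-a)[1::-1])),"edge",np.degrees(np.arctan2(*(e2-e1)[1::-1]))+np.array([90,-90]), "len",np.linalg.norm(e2-e1), "slot start/end",a,b)
E
```

```text
bush62 [([0.5751, -0.0828], 63), ([0.5732, -0.0833], 151), ([0.5799, -0.0902], 117)]
bush [([0.5752, -0.0828], 64), ([0.5744, -0.0848], 151), ([0.58, -0.0914], 117)]
base [([0.5749, -0.0855], 69), ([0.5727, -0.084], 133), ([0.5808, -0.0988], 118)]
step [([0.5708, -0.0893], 124), ([0.5635, -0.0729], 170), ([0.5737, -0.0761], 151)]
bush+step [([0.5705, -0.0891], 160), ([0.5642, -0.0734], 292), ([0.5738, -0.076], 249)]
tip px centre? [ 0.57236032 -0.08400007  0.096     ]
slot yaw 148.92589922803964 edge [145.09916279 -34.90083721] len 0.011700284610079574 slot start/end [ 0.57785648 -0.08582444  0.096     ] [ 0.57331531 -0.08308782  0.096     ]
```

```bash
python3 - <<'E'
from h import *
c=cam("w6"); f=lambda u,v:(120+u/2,60+v/2)
print("tip",onz(c,f(392,219.5),.096),"bush",onz(c,f(392.5,208),.06))
g=cv2.GaussianBlur(cv2.imread("pics/w6.png",0),(3,3),0).astype(float)
m=np.hypot(cv2.Sobel(g,cv2.CV_64F,1,0),cv2.Sobel(g,cv2.CV_64F,0,1)); m=np.minimum(m,120)
th=np.linspace(0,2*np.pi,120)
def D(r,d):
    a=np.arccos(d/r); t=np.linspace(a,2*np.pi-a,80); y=np.linspace(-1,1,30)*np.sqrt(r*r-d*d)
    return np.r_[np.c_[r*np.cos(t),r*np.sin(t)],np.c_[0*y+d,y]]
def pts(p,zd=.0945):
    Rz=R.from_euler("z",p[2]).as_matrix()[:2,:2]
    d=D(.008,.0045)@Rz.T+p[:2]; b=np.c_[np.cos(th),np.sin(th)]*.015+p[:2]
    return proj(c,np.c_[d,0*d[:,0]+zd]),proj(c,np.c_[b,0*th+.0605])
def sc(p): return -sum(w*map_coordinates(m,[q[:,1],q[:,0]],order=1).mean() for q,w in zip(pts(p),W))
for W in((1,0),(1,.7),(0,1)):
    b=min((sc(np.array([x,y,np.radians(a)])),x,y,np.radians(a)) for x in np.arange(.568,.579,.001) for y in np.arange(-.09,-.077,.001) for a in ([150] if W[0]==0 else range(120,180,5)))
    r=minimize(sc,b[1:],method="Nelder-Mead",options=dict(initial_simplex=np.array(b[1:])+np.array([[0,0,0],[.0005,0,0],[0,.0005,0],[0,0,.05]])))
    print(W,r.x[:2].round(4),np.degrees(r.x[2]).round(1),r.fun)
    if W==(1,.7): P=r.x
a=cv2.resize(cv2.imread("pics/w6.png")[110:220,250:390],None,fx=5,fy=5,interpolation=cv2.INTER_CUBIC); o=a.copy()
for q in pts(P): cv2.polylines(o,[np.int32((q+.5-[250,110])*5)],False,(0,0,255),1)
cv2.imwrite("pics/c7.png",np.vstack([a[:,:],o])[:, :][::1][:,:700][0:1100:2,::1] if 0 else np.hstack([a[150:450,150:550],o[150:450,150:550]]))
E
```

```text
tip [ 0.57498571 -0.08428934  0.096     ] bush [ 0.57557956 -0.08432552  0.06      ]
(1, 0) [ 0.5742 -0.0852] 143.3 -105.11208529111535
(1, 0.7) [ 0.5743 -0.0852] 143.1 -139.54112671321008
(0, 1) [ 0.5751 -0.0828] 148.9 -58.42519836249687
```

View pics/c7.png

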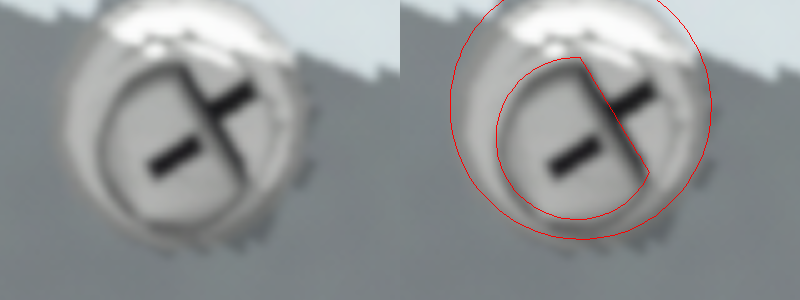

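The overlay puts the shaft at about (0.5747,-0.0848) with the flat's yaw near 144.5°, and the D and bush agree to under 1 mm. I'm placing the ring.

Scaled: 4.75 cm / 40 = 0.1188, 1.5 cm / 40 = 0.0375.

Emit:
send_rows(
  plan=[
    [[0.0375,0,0,0,0,0],[0.0875,-0.005,0,0,0,0],[0.1175,-0.0063,0,0,0,0],[0.1188,-0.0063,0,0,0,0],[0.1188,-0.0063,0,0,0,0],[0.1188,-0.0063,0,0,0,0]],
  ],
)

```text
clock: 9.45
tool_pos: [0.5757, -0.0851, 0.1184]
orientation: [-180.0, 0.1, -158.2]
force: [0.1, 0.8, -0.5]
opening: 0.0507
gripper_force: 30.0
```

Scaled: 8 cm / 40 = 0.2, 7 cm / 40 = 0.175.

Emit:
send_rows(
  plan=[
    [[0,0,0.0375,0,0,0],[0,0,0.0875,0,0,0],[0,0,0.1375,0,0,0],[0,0,0.175,0,0,0],[0,0,0.2,0,0,0],[0,0,0.2,0,0,0]],
  ],
)

```text
clock: 9.95
tool_pos: [0.5742, -0.0848, 0.0355]
orientation: [179.9, -0.2, -158.2]
force: [-0.5, -0.1, -0.4]
opening: 0.0509
gripper_force: 30.0
```

```bash
python3 - <<'E'
from h import *
from plant import ctrl
o=ctrl.get_obs(); print(o["clock"],o["tool_pos"],o["force"],o["opening"],move(o,[.5749,-.0848,.0185]))
E
```

```text
9.95 [ 0.57415797 -0.08476335  0.03553102] [-0.53702667 -0.06168343 -0.4090773 ] 0.05086440431908218 [-0.07 -0.03  1.7 ]
```

Scaled: 1.9 cm / 40 = 0.0475, 1.6 cm / 40 = 0.04.

Emit:
send_rows(
  plan=[
    [[0,0,0.01,0,0,0],[0,0,0.02,0,0,0],[0,0,0.03,0,0,0],[0,0,0.04,0,0,0],[0,0,0.0475,0,0,0],[0,0,0.0475,0,0,0],[0,0,0.0475,0,0,0]],
  ],
)

```text
clock: 10.53
tool_pos: [0.5752, -0.0848, 0.0189]
orientation: [-180.0, -0.0, -158.2]
force: [0.4, -0.2, -0.6]
opening: 0.0509
gripper_force: 30.0
```

Emit:
send_rows(
  plan=[
    [[0,0,0,0,0,0],[0,0,0,0,0,0],[0,0,0,0,0,0],[0,0,0,0,0,0],[0,0,0,0,0,0],[0,0,0,0,0,0],[0,0,0,0,0,0],[0,0,0,0,0,0]],
  ],
  fingers=1,
)

```text
clock: 11.2
tool_pos: [0.5752, -0.0848, 0.0189]
orientation: [-180.0, 0.0, -158.2]
force: [0.3, 0.7, 0.2]
opening: 0.0874
gripper_force: 0.0
```

Scaled: -12 cm / 40 = -0.3, -11 cm / 40 = -0.275.

Emit:
send_rows(
  plan=[
    [[0,0,-0.025,0,0,0],[0,0,-0.075,0,0,0],[0,0,-0.15,0,0,0],[0,0,-0.225,0,0,0],[0,0,-0.3,0,0,0],[0.0075,-0.075,-0.3,0,0,0],[0.0125,-0.175,-0.3,0,0,0],[0.0175,-0.275,-0.3,0,0,0]],
  ],
)

```text
clock: 11.87
tool_pos: [0.6106, -0.1899, 0.1414]
orientation: [-179.9, 0.2, -158.0]
force: [1.2, -0.6, 0.6]
opening: 0.0877
gripper_force: 0.0
```

Scaled: -11.2 cm / 40 = -0.28, -10 cm / 40 = -0.25.

Emit:
send_rows(
  plan=[
    [[0.005,-0.095,0,0,0,0],[0.01,-0.1875,0,0,0,0],[0.0125,-0.25,0,0,0,0],[0.0125,-0.28,0,0,0,0],[0.0125,-0.28,0,0,0,0],[0.0125,-0.28,0,0,0,0]],
  ],
)

```text
clock: 12.37
tool_pos: [0.6462, -0.2956, 0.1388]
orientation: [180.0, -0.0, -158.3]
force: [-0.2, 0.5, -0.1]
opening: 0.0876
gripper_force: 0.0
```

```bash
python3 - <<'E'
from h import *
from plant import ctrl
o=ctrl.get_obs(); print(o["clock"],o["tool_pos"],o["orientation"],o["force"],o["opening"])
snap("wrist","w8"); snap("scene","sc8")
c=cam("w8"); u=proj(c,[.6,-.315,.052])[0]; print(u)
x,y=np.int32(np.clip(u,[100,75],[540,405])); print(x,y)
a=cv2.resize(cv2.imread("pics/w8.png")[y-75:y+75,x-50:x+50],(400,600),interpolation=cv2.INTER_CUBIC)
b=cv2.resize(cv2.imread("pics/sc8.png")[255:375,200:280],(400,600),interpolation=cv2.INTER_CUBIC)
cv2.imwrite("pics/c8.png",np.hstack([a,b]))
E
```

```text
12.3667 [ 0.64620855 -0.29557948  0.13876397] [ 1.79971529e+02 -2.24494551e-02 -1.58254127e+02] [-0.21576696  0.45306379 -0.1275585 ] 0.08758422144259218
[318.80050498 153.80411946]
318 153
```

View pics/c8.png

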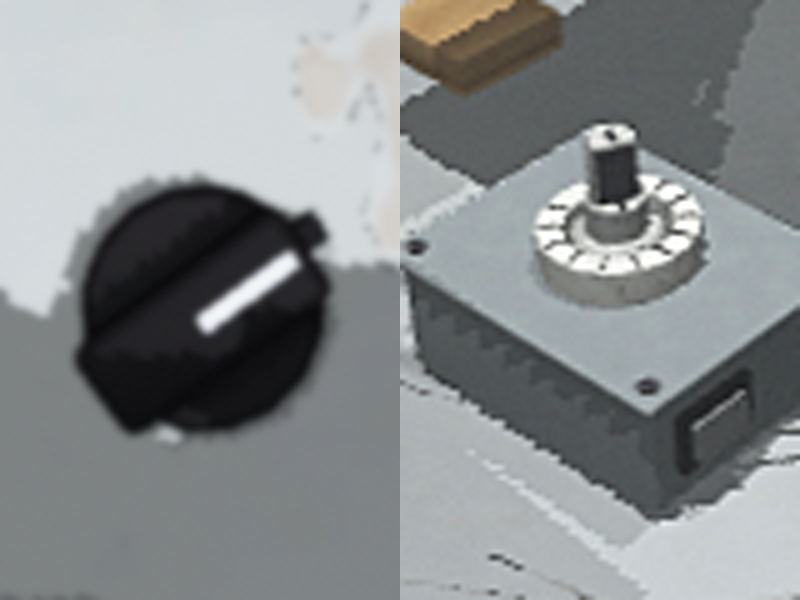

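The right half shows the ring flat round the bush. On the left, the knob's bar middle is at crop (205,323), the white line runs to (297,260) and the nose is at (315,232).

```bash
python3 - <<'E'
from h import *
from plant import ctrl
o=ctrl.get_obs(); c=cam("w8"); f=lambda u,v:(268+u/4-.4,78+v/4-.4)
a=onz(c,f(203,325),.052); b=onz(c,f(297,260),.052); m=onz(c,f(205,323),.052)
l=onz(c,f(106,392),.052); r=onz(c,f(305,252),.052)
ang=lambda p,q:np.degrees(np.arctan2(*(q-p)[1::-1]))
print(a,m,(l+r)/2,"len",np.linalg.norm(r-l),"yaw",ang(a,b),ang(l,r))
print(fit("w8",m[:2],[(.022,.024)],.006))
# white line by threshold
g=cv2.imread("pics/w8.png",0)[78:228,268:368]; hh=np.zeros_like(g); hh[60:85,45:78]=1
ys,xs=np.nonzero((g>150)*hh); w=[onz(c,(x+268,y+78),.052)[:2] for x,y in zip(xs,ys)]; w=np.array(w); 
u,s,v=np.linalg.svd(w-w.mean(0)); print(len(w),np.degrees(np.arctan2(v[0,1],v[0,0])))
E
```

```text
[ 0.60306644 -0.31409641  0.052     ] [ 0.60265394 -0.3139149   0.052     ] [ 0.60264647 -0.31401095  0.052     ] len 0.0388396449499371 yaw 145.953170741954 146.40900023323132
(array([ 0.60300666, -0.31424654]), np.float64(206.5822277888323))
141 -32.44628753796972
```

Scaled: 4.7 cm / 40 = 0.1175, 4.5 cm / 40 = 0.1125, 55 degrees / 114.5916 = 0.48.

Emit:
send_rows(
  plan=[
    [[0.025,0,0,0,0,0.0524],[0.05,0,0,0,0,0.1134],[0.075,0,0,0,0,0.1745],[0.1,-0.0025,0,0,0,0.2356],[0.1125,-0.0025,0,0,0,0.2967],[0.1175,-0.0025,0,0,0,0.3578],[0.1175,-0.0025,0,0,0,0.4189],[0.1175,-0.0025,0,0,0,0.48]],
  ],
)

```text
clock: 13.13
tool_pos: [0.6032, -0.3123, 0.1399]
orientation: [180.0, 0.0, 146.6]
force: [0.0, -0.0, -0.1]
opening: 0.0876
gripper_force: 0.0
```

Scaled: 7 cm / 40 = 0.175, 6 cm / 40 = 0.15.

Emit:
send_rows(
  plan=[
    [[0,0,0.05,0,0,0],[0,0,0.1,0,0,0],[0,0,0.15,0,0,0],[0,0,0.175,0,0,0],[0,0,0.175,0,0,0],[0,0,0.175,0,0,0]],
  ],
)

```text
clock: 13.63
tool_pos: [0.6034, -0.3131, 0.0693]
orientation: [-180.0, -0.0, 146.9]
force: [0.7, -0.2, 1.1]
opening: 0.0876
gripper_force: 0.0
```

```bash
python3 - <<'E'
from h import *
from plant import ctrl
o=ctrl.get_obs(); print(o["clock"],o["tool_pos"],o["orientation"],o["force"],move(o,[.6028,-.3141,-.009]),o["joint_pos"].round(1))
E
```

```text
13.6333 [ 0.60340727 -0.3130856   0.06932416] [-1.79977761e+02 -1.20356276e-02  1.46889764e+02] [ 0.73991033 -0.16017275  1.11224761] [-0.01 -0.12  7.83] [ -11.    26.2   -7.3    0.   -56.6 -112.1]
```

Scaled: 7.8 cm / 40 = 0.195, 7.2 cm / 40 = 0.18.

Emit:
send_rows(
  plan=[
    [[0,-0.0025,0.05,0,0,0],[0,-0.0025,0.1,0,0,0],[0,-0.0025,0.15,0,0,0],[0,-0.0025,0.18,0,0,0],[0,-0.0025,0.195,0,0,0],[0,-0.0025,0.195,0,0,0],[0,-0.0025,0.195,0,0,0]],
  ],
)

```text
clock: 14.22
tool_pos: [0.6035, -0.3148, -0.0081]
orientation: [180.0, 0.1, 146.8]
force: [-1.0, 0.5, 1.2]
opening: 0.0878
gripper_force: 0.0
```

Emit:
send_rows(
  plan=[
    [[0,0,0,0,0,0],[0,0,0,0,0,0],[0,0,0,0,0,0],[0,0,0,0,0,0],[0,0,0,0,0,0],[0,0,0,0,0,0],[0,0,0,0,0,0],[0,0,0,0,0,0]],
  ],
  fingers=0,
)

```text
clock: 14.88
tool_pos: [0.6027, -0.3146, -0.0092]
orientation: [-180.0, -0.0, 146.8]
force: [-0.4, -1.5, 0.3]
opening: 0.04
gripper_force: 0.0
```

Emit:
send_rows(
  plan=[
    [[0,0,0,0,0,0],[0,0,0,0,0,0],[0,0,0,0,0,0],[0,0,0,0,0,0],[0,0,0,0,0,0],[0,0,0,0,0,0]],
  ],
)

```text
clock: 15.38
tool_pos: [0.6027, -0.3146, -0.0092]
orientation: [180.0, -0.0, 146.8]
force: [1.2, -0.1, -0.4]
opening: 0.0177
gripper_force: 30.0
```

Scaled: -14 cm / 40 = -0.35, -13 cm / 40 = -0.325.

Emit:
send_rows(
  plan=[
    [[0,0,-0.025,0,0,0],[0,0,-0.1,0,0,0],[0,0,-0.1875,0,0,0],[0,0,-0.275,0,0,0],[0,0,-0.325,0,0,0],[0,0,-0.35,0,0,0]],
  ],
)

```text
clock: 15.88
tool_pos: [0.6045, -0.3153, 0.1359]
orientation: [179.9, 0.3, 146.8]
force: [-0.4, 0.2, -0.9]
opening: 0.0176
gripper_force: 30.0
```

Scaled: 17.5 cm / 40 = 0.4375, 16.2 cm / 40 = 0.405, 2.3 degrees / 114.5916 = 0.0201.

Emit:
send_rows(
  plan=[
    [[0.025,0.05,0,0,0,0.0026],[0.0625,0.1125,0,0,0,0.007],[0.1,0.1875,0,0,0,0.0113],[0.1425,0.2625,0,0,0,0.0157],[0.1825,0.3375,0,0,0,0.0201],[0.2175,0.405,0,0,0,0.0201],[0.235,0.4375,0,0,0,0.0201],[0.235,0.4375,0,0,0,0.0201]],
  ],
)

```text
clock: 16.55
tool_pos: [0.6199, -0.1137, 0.1307]
orientation: [180.0, -0.0, 144.7]
force: [0.1, 0.0, -1.4]
opening: 0.0179
gripper_force: 30.0
```

Emit:
send_rows(
  plan=[
    [[0,0,0,0,0,0],[0,0,0,0,0,0],[0,0,0,0,0,0]],
  ],
)

```text
clock: 16.8
tool_pos: [0.6196, -0.1177, 0.1307]
orientation: [-180.0, -0.0, 144.5]
force: [0.4, -0.1, -1.4]
opening: 0.018
gripper_force: 30.0
```

```bash
python3 - <<'E'
from h import *
from plant import ctrl
o=ctrl.get_obs(); print(o["clock"],o["tool_pos"],o["orientation"],o["force"],o["opening"])
snap("wrist","w9"); c=cam("w9")
u=proj(c,[.5747,-.0848,.096])[0]; print(u)
x0,y0=np.int32(u)-[50,50]; print(x0,y0)
a=cv2.resize(cv2.imread("pics/w9.png")[y0:y0+100,x0:x0+100],(600,600),interpolation=cv2.INTER_CUBIC); cv2.imwrite("pics/c9.png",a)
for n,q in {"ring":[(.026,.064),(.0175,.064)],"bush":[(.015,.0605)]}.items(): print(n,fit("w9",np.array([.5747,-.0848]),q))
E
```

```text
16.8 [ 0.61955526 -0.11770273  0.1306527 ] [-1.79979116e+02 -2.06053038e-02  1.44454897e+02] [ 0.39942613 -0.05817298 -1.36817662] 0.018035527850838663
[321.43518912 151.13275416]
271 101
ring (array([ 0.57490188, -0.08436889]), np.float64(303.6531379037946))
bush (array([ 0.57660385, -0.0873227 ]), np.float64(130.0543970404827))
```

View pics/c9.png

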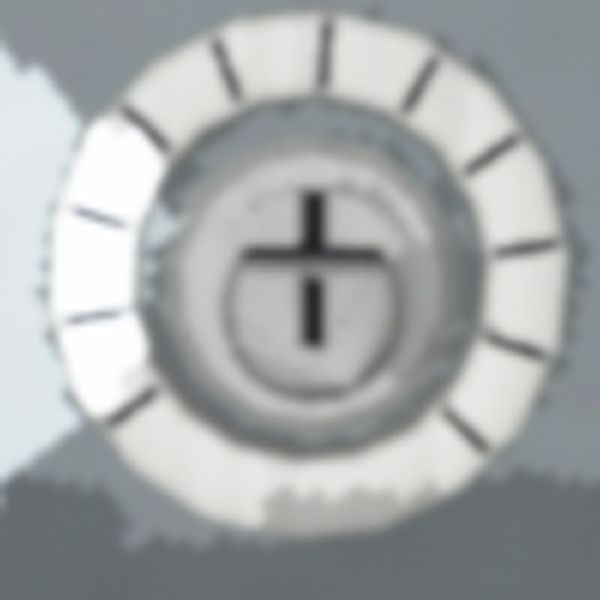

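The flat edge is level across the image at row 255, so the yaw matches at 144.5°. The D centre is near crop (314,304), and the ring sits flat round the bush.

```bash
python3 - <<'E'
from h import *
from plant import ctrl
o=ctrl.get_obs(); c=cam("w9")
for v in (303,308): print(onz(c,(271+314/6-.4,101+v/6-.4),.096), onz(c,(271+313/6-.4,101+v/6-.4),.096))
print(move(o,[.5750,-.0843,.1307]))
# row symmetric check of held tool: pixel column of TCP axis
print(proj(c,o["tool_pos"]+np.array([0,0,.036])))
E
```

```text
[ 0.57513974 -0.08415742  0.096     ] [ 0.57508931 -0.08422782  0.096     ]
[ 0.57548597 -0.0844048   0.096     ] [ 0.57543551 -0.08447524  0.096     ]
[ 5.57  0.13 -0.  ]
[[319.6290775  306.47887902]]
```

Scaled: 5.55 cm / 40 = 0.1388, 3.5 cm / 40 = 0.0875.

Emit:
send_rows(
  plan=[
    [[0.0375,0.0025,0,0,0,0],[0.0875,0.0025,0,0,0,0],[0.125,0.0025,0,0,0,0],[0.1388,0.0025,0,0,0,0],[0.1388,0.0025,0,0,0,0],[0.1388,0.0025,0,0,0,0],[0.1388,0.0025,0,0,0,0]],
  ],
)

```text
clock: 17.43
tool_pos: [0.5759, -0.0842, 0.131]
orientation: [180.0, 0.0, 144.5]
force: [-0.3, -0.6, -1.0]
opening: 0.0178
gripper_force: 30.0
```

Scaled: 3.8 cm / 40 = 0.095, 3.2 cm / 40 = 0.08.

Emit:
send_rows(
  plan=[
    [[0,0,0.025,0,0,0],[0,0,0.055,0,0,0],[0,0,0.08,0,0,0],[0,0,0.095,0,0,0],[0,0,0.095,0,0,0],[0,0,0.095,0,0,0],[0,0,0.095,0,0,0]],
  ],
)

```text
clock: 18.02
tool_pos: [0.5757, -0.0837, 0.0931]
orientation: [180.0, 0.0, 144.5]
force: [-0.0, -0.3, -0.5]
opening: 0.0178
gripper_force: 30.0
```

```bash
python3 - <<'E'
from h import *
from plant import ctrl
o=ctrl.get_obs(); print(o["clock"],o["tool_pos"],o["orientation"],o["force"],o["moment"],move(o,[.5751,-.0844,.067]))
E
```

```text
18.0167 [ 0.57568454 -0.08370877  0.09313107] [1.79995274e+02 2.54034811e-02 1.44526872e+02] [-0.02427415 -0.30753092 -0.47562166] [-0.03316716  0.00290145 -0.03058367] [ 0.01 -0.09  2.61]
```

Scaled: 1 cm / 40 = 0.025, 0.9 cm / 40 = 0.0225.

Emit:
send_rows(
  plan=[
    [[0,-0.0025,0,0,0,0],[0,-0.0025,0.0075,0,0,0],[0,-0.0025,0.015,0,0,0],[0,-0.0025,0.0225,0,0,0],[0,-0.0025,0.025,0,0,0],[0,-0.0025,0.025,0,0,0]],
  ],
)

```text
clock: 18.52
tool_pos: [0.5744, -0.0844, 0.0824]
orientation: [-180.0, -0.0, 144.5]
force: [-0.5, -1.3, -1.6]
opening: 0.0179
gripper_force: 30.0
```

Scaled: 1.4 cm / 40 = 0.035, 1.2 cm / 40 = 0.03.

Emit:
send_rows(
  plan=[
    [[0,0,0.0075,0,0,0],[0,0,0.015,0,0,0],[0,0,0.0225,0,0,0],[0,0,0.03,0,0,0],[0,0,0.035,0,0,0],[0,0,0.035,0,0,0]],
  ],
)

```text
clock: 19.02
tool_pos: [0.5742, -0.0845, 0.0682]
orientation: [-180.0, -0.0, 144.5]
force: [-0.1, -0.6, -0.6]
opening: 0.018
gripper_force: 30.0
```

Emit:
send_rows(
  plan=[
    [[0,0,0,0,0,0],[0,0,0,0,0,0],[0,0,0,0,0,0]],
  ],
)

```text
clock: 19.27
tool_pos: [0.5748, -0.0844, 0.069]
orientation: [180.0, 0.0, 144.5]
force: [0.0, -1.4, -0.7]
opening: 0.0176
gripper_force: 30.0
```

Scaled: 0.3 cm / 40 = 0.0075, 0.25 cm / 40 = 0.0063.

Emit:
send_rows(
  plan=[
    [[0,0,0.0025,0,0,0],[0,0,0.005,0,0,0],[0,0,0.0063,0,0,0],[0,0,0.0075,0,0,0],[0,0,0.0075,0,0,0],[0,0,0.0075,0,0,0]],
  ],
)

```text
clock: 19.77
tool_pos: [0.5748, -0.0845, 0.0662]
orientation: [180.0, 0.0, 144.5]
force: [-1.5, 0.1, 3.4]
opening: 0.018
gripper_force: 30.0
```

Scaled: 0.35 cm / 40 = 0.0088, 0.3 cm / 40 = 0.0075.

Emit:
send_rows(
  plan=[
    [[0,0,0.0025,0,0,0],[0,0,0.005,0,0,0],[0,0,0.0075,0,0,0],[0,0,0.0088,0,0,0],[0,0,0.0088,0,0,0],[0,0,0.0088,0,0,0]],
  ],
)

```text
clock: 20.27
tool_pos: [0.575, -0.0845, 0.0629]
orientation: [180.0, 0.0, 144.5]
force: [-2.6, 0.5, 7.4]
opening: 0.0176
gripper_force: 30.0
```

Scaled: 0.2 cm / 40 = 0.005, 0.15 cm / 40 = 0.0038.

Emit:
send_rows(
  plan=[
    [[0,0,0.0025,0,0,0],[0,0,0.0038,0,0,0],[0,0,0.005,0,0,0],[0,0,0.005,0,0,0],[0,0,0.005,0,0,0],[0,0,0.005,0,0,0]],
  ],
)

```text
clock: 20.77
tool_pos: [0.5751, -0.0845, 0.0615]
orientation: [180.0, 0.1, 144.5]
force: [-2.8, 0.7, 11.8]
opening: 0.0176
gripper_force: 30.0
```

```bash
python3 -c "
from plant import ctrl
print(ctrl.get_obs()['force']); print(ctrl.close_job())"
```

```text
[-2.80450921  0.68890394 11.83672339]
the job is handed in; nothing more can be done
None
```

The job is handed in with the ring flat round the bush and the knob home and still held pressed (about 12 N, which I take as full travel); no verdict came back, and I viewed 11 pictures against the limit of 10.

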